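Nip up the loose lens ring of an examination lamp with a two-pin spanner

TASK

The ring that holds the lens in the examination lamp's head has worked loose. Take the two-pin spanner from its rest, feel its pins into two opposite holes of the recessed ring, turn the ring clockwise until it is fully home and give it a firm nip without forcing it, so that the head strains a little in its rubber mount but is never wrenched round. Then stand the spanner back in its rest, upright as it was; press only gently and leave the other things on the worktop where they are.

Things in the scene. Friction and masses are not known exactly. Their poses are not given: they have to be found in the camera images.
- lamp: Examination lamp head, face up on a grey round foot fixed to the worktop. Origin: centre of the foot's underside, z up. Foot 108 mm across, 12 mm high, then a rubber bush, then the white round head, 81 mm across, rim 86 mm above the worktop. A black cable gland sticks out sideways to 55 mm from the axis, 60 mm up. In the head's top is a round recess 66 mm across, 6 mm deep: see ring_mid.
- ring_mid (a point): Centre of the lens ring's face, on the lamp's axis, 80 mm above the worktop; belongs to the head, does not turn with the ring; z up. The metal ring (64 mm outside, about 40 inside) is the recess's floor. 4 holes, 7 mm across and 7 deep, chamfered, lie 90 degrees apart on a circle of 25 mm radius. Their angle differs each time and no reading tells it: see or feel it.
- lens_ring (a joint): How far (rad) the ring still has to turn clockwise, seen from above, until it is home: 0 = home on a hard stop, 1.5 = loosest. It starts between 0.4 and 0.9; turning takes about 0.15 N m all the way. The value does not tell where the holes are.
- lamp_head (a joint): How far (rad) the head is strained clockwise (seen from above) in its rubber mount, which springs back at 4 N m per rad: about 0.04 while the ring is turning, 0 when let alone. A firm nip at the stop shows at least 0.07 (0.28 N m); 0.20 (0.8 N m) either way is too much.
- spanner_grip (a point): Centre of the spanner's upright flat grip: 34 mm wide (along x), 12 mm thick (along y), 42 mm high; z up along the spanner. Below it a neck (22 x 10 mm) and a cross-bar 58 mm long (along x), 16 mm thick, 14 mm high, whose underside is 44 mm below this point. Steel, about 0.15 kg. Stands in the rest at the start.
- spanner_tips (a point): Midpoint between the tips of the spanner's two pins, 50 mm below spanner_grip; x runs along the line of the pins. The pins point down, stand at x = +25 and -25 mm, are 4.5 mm thick with coned tips and stick out 6 mm below the cross-bar, so fully in, the bar sits on the ring's face.
- rest: Grey plastic rest fixed to the worktop, 100 x 54 mm; origin: centre of underside; x along its length. The spanner stands in it, pins along the rest's x, either way round: bar on a pedestal (34 x 18 mm) 18 mm above the worktop, pin tips hanging free 12 mm above it, between side lips and end stops 25 mm high. Play about 2.8 mm each way across, 4.5 mm lengthways.
- saline_mid (a point): Small round bottle, 45 mm across and 80 mm high; its centre. Bystander.
- labels_mid (a point): Roll of labels lying flat, 64 mm across and 32 mm high; its centre. Bystander.
- pads_mid (a point): Small carton, 58 x 88 x 62 mm high; its centre. Bystander.
There are look-alikes about, which are no part of the job. Of the things like the part that bears spanner_grip, leave any that is purple; of the rest the smaller one is meant.

How it is judged:
By the outcome, as a careful person would: the job done as asked, in the order asked, and still so for the second after the job is handed in, with the robot touching nothing.
It also fails if it takes over 72 s, if anything falls off the work surface, if the arm or the gripper's body presses on something with over 40 N, if the wrist force passes 120 N, or if a joint passes its speed limit or range.

ROBOT

A 6-joint arm with a two-finger parallel gripper is mounted at the origin on a cart in front of the work surface, level with it; the furniture and walls round the work are solid. World frame = base frame: x ahead of the robot, y to its left, z up, the work surface at z = 0. Lengths are in m, angles in rad, forces in N, time in s.
With the tool pointing down it reaches from about 0.25 to 0.775 m from the base axis. Payload 4 kg.
Tool frame: the origin (TCP) lies on the centre line of the jaws, within the pads' length; the fingertips stand ahead of it and the grasp point (between the pads) lies 3 mm ahead of it (env.tips_ahead is the z of the fingertips in the tool frame, in m); z points along the fingers, y is the line along which they close (so a half turn about z gives the same grasp; the last joint's range is limited). The gripper opens to 85 mm and grips with 20 to 120 N. Pads are 22 mm wide; open, the fingers measure 114 mm over their backs; the gripper's body (76 mm by 85 mm) begins 54 mm behind the grasp point. The pads swing forward as they close: fully open they stand 13 mm farther back than shut.
Start: joints at [-1.328, 0.087, 1.371, -0, 1.684, -0.103], TCP at [0.186, -0.517, 0.253] pointing down, gripper open.
Joint ranges: [-3.1, 3.1], [-0.76, 2.03], [0.27, 2.55], [-1.08, 4.22], [0.17, 2.65], [-2.57, 2.57]. Speed limits (rad/s): [2.79, 2.79, 3.14, 3.14, 3.14, 3.14].

INTERFACE

Orientations are given as a unit quaternion [w, x, y, z].
In Python, from bench import monitor, cams, env gives the robot as it stands.
- The arm moves only by the tool servo_tool, never from a script. Its argument "plan" is a list of rows, each an object with "delta_rot": the turn, a rotation vector about the tool's x, y, z in degrees, a list of three; "offset": the shift along the tool's x, y, z in m, a list of three; "jaw": the finger opening in m, from 0 to 0.0854. A call has 1 to 5 rows; each row shifts and turns the commanded pose from where the row before left it, along the tool's axes as they then stand; what a row does not reach is not made up. A row lasts 1/8 s, in which the tool goes at most 62.5 mm and 10.7 degrees, less where a joint would pass 70% of its speed; a pose out of reach is approached as far as the arm can. A call with a gripper value outside its range is refused whole. The fingers move at their own pace and stop on an object; "squeeze" is the grip in N (left out, the last holds). Time passes only in rows, so rows that do not move let the fingers close. It gives the time, the measured TCP pose, the force, the opening and the grip force at its end, in the units of the state.
- monitor.observe(): the state, without advancing time (a new reading comes with each control period).
- cams.snapshot(name): name is "scene" or "top"; returns the picture (400x640x3 uint8, red, green, blue); there is no depth.
- cams.camera_info(name): a dict with "fx", "fy", "cx", "cy" (pixels), "rvec" (rotation vector, rad) and "tvec" (3), from world to camera coordinates, as OpenCV has them. Camera axes: x right, y down, z forward; pixel columns grow to the right and rows downward; lengths in m; the calibration is good to about 2 mm. A picture is of the moment at which its call begins. camera_info takes no time and is no camera call.
- env.hand_in(): hands the job in; it is judged then, once.
The state is a dict: "time_s": time; "q": joint angles; "qd": joint speeds; "joint_torque": joint torques, N m; "eef_pos": TCP position; "eef_rot": TCP orientation; "force": force on the tool from outside, world axes, zero at the start; "wrist_torque": the same for the moment, N m; "finger_gap": finger opening in m; "grip_force": force on a finger pad.
Only numpy, scipy, OpenCV 4.12 (cv2) and the standard library are available. Lean on these libraries where they do the work, as an engineer would, in place of code of your own. Each camera call takes 0.05 s, during which the arm holds its last target. There are 200 camera calls.

## Working session

There is one attempt and no reset: what is moved stays moved. The work goes in short steps, Python scripts to look and compute and a tool call to move; the robot and the scene stay as the last step left them, time stands still between calls to the robot, and variables do not carry over. Pictures are saved under pics/ and viewed, at most 10 in all, crops included, and the job is handed in when it is done.

Besides the shell and the picture viewer there is one more tool, called after "Emit:" as name(argument=value, ...), one argument or row to a line, values as JSON. servo_tool: Moves the arm, as the interface text tells. Its arguments: {"type":"object","properties":{"plan":{"type":"array"},"squeeze":{"type":"number"}},"required":["plan"]}

```bash
mkdir -p pics; ls; python3 - <<'E'
from bench import monitor,cams,env
import cv2
for n in("scene","top"):
    cv2.imwrite(f"pics/{n}0.png",cams.snapshot(n)[:,:,::-1]); print(n,cams.camera_info(n))
print(monitor.observe(),env.tips_ahead)
E
```

```text
pics
scene {'fx': 415.18638080866555, 'fy': 415.18638080866555, 'cx': 317.6809069539501, 'cy': 202.92976426292688, 'rvec': array([ 0.65178241, -2.69129523,  1.04254859]), 'tvec': array([0.44081084, 0.29382585, 0.71481238])}
top {'fx': 416.1712256199158, 'fy': 416.1712256199158, 'cx': 315.4320951314227, 'cy': 198.92517637280193, 'rvec': array([ 2.1393936 , -2.17790997,  0.14327336]), 'tvec': array([-0.10002702,  0.56388395,  0.86472509])}
{'time_s': 0.1, 'q': array([-1.32810971e+00,  8.78782425e-02,  1.37214710e+00, -2.91277466e-05,
        1.68359895e+00, -1.03088620e-01]), 'qd': array([-0.00027776, -0.00135635, -0.00421592,  0.00043548,  0.00019325,
       -0.00081297]), 'joint_torque': array([ 1.76998303e-03, -3.53014183e+01, -3.14218032e+01, -2.11680954e-04,
        8.01175396e-03,  7.02242190e-06]), 'eef_pos': array([ 0.18630151, -0.51704111,  0.25223538]), 'eef_rot': array([-1.01233654e-03,  9.85091895e-01,  1.72025945e-01, -8.52833504e-05]), 'force': array([ 0.39084118, -0.63768879, -0.5506594 ]), 'wrist_torque': array([-0.00243506,  0.02074051, -0.01570367]), 'grip_force': 0.0, 'finger_gap': 0.0851045607133629} 0.022
```

View pics/scene0.png

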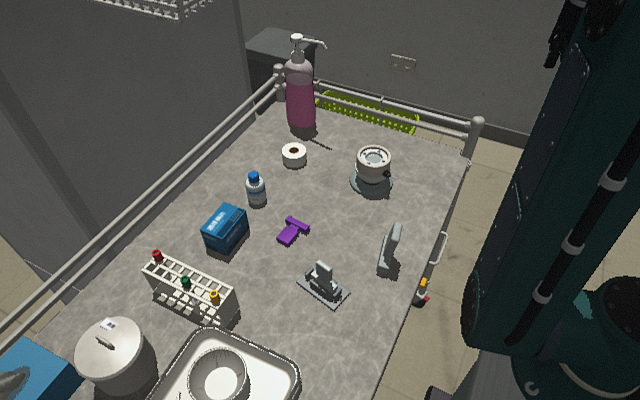

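View pics/top0.png

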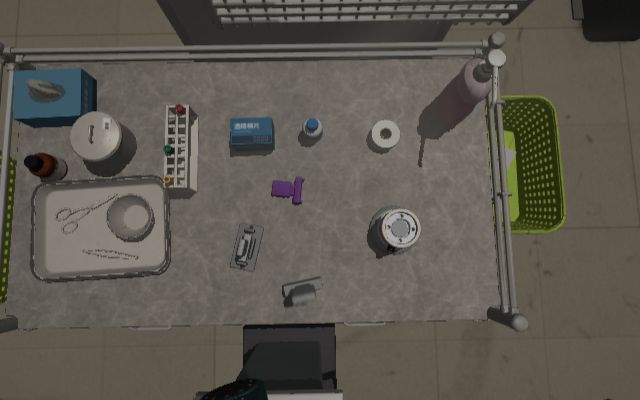

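Spanner candidates: the steel one standing in the rest (top 246,246; scene 322,280), a purple one lying flat (top 288,189; scene 293,230) and a larger grey one (top 302,291; scene 391,245). I choose the smaller grey one in the rest, and check it in a crop along with the lamp holes.

```bash
cat > h.py <<'E'
import numpy as np,cv2
from bench import monitor,cams,env
def cam(n):
    c=cams.camera_info(n);R=cv2.Rodrigues(np.array(c["rvec"]))[0]
    K=np.array([[c["fx"],0,c["cx"]],[0,c["fy"],c["cy"]],[0,0,1]]);return K,R,np.array(c["tvec"])
def ray(n,u,v,z):
    K,R,t=cam(n);d=R.T@np.linalg.inv(K)@[u,v,1];o=-R.T@t
    return o+d*(z-o[2])/d[2]
def proj(n,p):
    K,R,t=cam(n);q=K@(R@np.array(p)+t);return q[:2]/q[2]
E
python3 - <<'E'
from h import *
t=cv2.imread("pics/top0.png");s=cv2.imread("pics/scene0.png")
z=lambda im,u,v,w,h,k:cv2.resize(im[v:v+h,u:u+w],None,fx=k,fy=k,interpolation=cv2.INTER_CUBIC)
a=np.hstack([z(t,222,218,50,60,8)[:480,:400],z(t,375,203,50,60,8)[:480,:400]])
cv2.imwrite("pics/crop1.png",a)
b=np.hstack([z(s,292,250,66,60,6),z(s,342,140,66,60,6)])
cv2.imwrite("pics/crop2.png",b)
for nm,u,v,h in[("rest",246,247,.08),("rest0",246,247,0),("lamp",401,229,.08),("big",302,291,0.05),("purple",288,189,.01),("saline",312,128,.08),("labels",386,136,.03),("pads",251,130,.062)]:print(nm,ray("top",u,v,h).round(3))
E
```

```text
rest [0.461 0.033 0.08 ]
rest0 [0.462 0.046 0.   ]
lamp [ 0.491 -0.283  0.08 ]
big [ 0.368 -0.079  0.05 ]
purple [ 0.589 -0.049  0.01 ]
saline [ 0.707 -0.105  0.08 ]
labels [ 0.701 -0.27   0.03 ]
pads [0.71  0.026 0.062]
```

View pics/crop1.png

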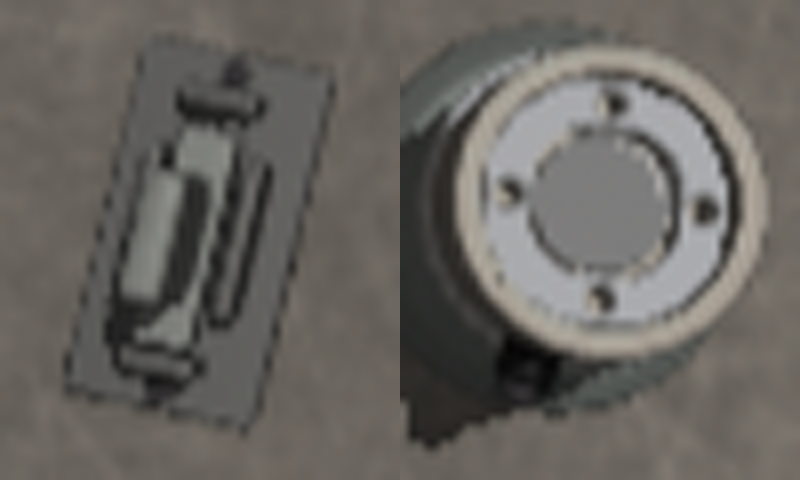

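View pics/crop2.png

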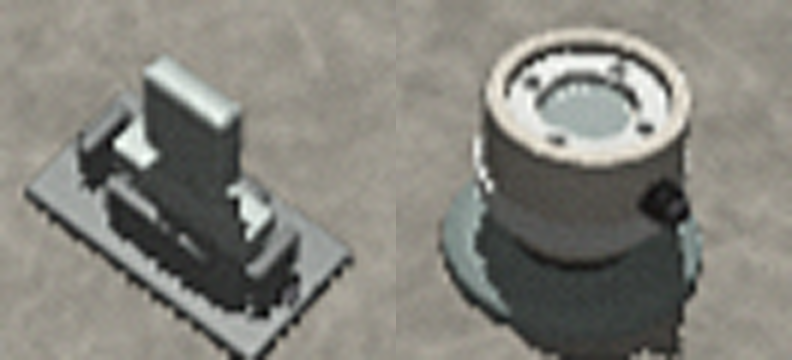

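The crops show the chosen spanner standing upright in the rest with its grip top at about top (240.8,247.4). The ring's four holes are clearly visible at about top (401.6,215.9), (413.2,229.2), (400.2,240.2) and (389,227).

```bash
python3 - <<'E'
from h import *
T=lambda x,y,z:ray("top",(x+.5)/8-.5+222,(y+.5)/8-.5+218,z)
L=lambda x,y,z:ray("top",(x-400+.5)/8-.5+375,(y+.5)/8-.5+203,z)
S1=lambda x,y,z:ray("scene",(x+.5)/6-.5+292,(y+.5)/6-.5+250,z)
S2=lambda x,y,z:ray("scene",(x-396+.5)/6-.5+342,(y+.5)/6-.5+140,z)
def ang(a,b):d=b-a;return np.degrees(np.arctan2(d[1],d[0]))%180, np.linalg.norm(d)
c=[T(x,y,.005) for x,y in[(150,38),(335,75),(248,432),(66,392)]]
print("rest",np.mean(c,0),ang(c[2],c[1]),ang(c[3],c[0]))
g=[T(x,y,.083) for x,y in[(152,168),(183,172),(158,302),(120,296)]]
print("grip top",np.mean(g,0),ang(g[3],g[0]),ang(g[2],g[1]))
g=[S1(x,y,.083) for x,y in[(165,57),(243,105),(222,122),(145,72)]]
print("grip scene",np.mean(g,0),ang(g[0],g[1]),ang(g[3],g[2]))
c=[S1(x,y,.005) for x,y in[(25,190),(240,355),(352,258),(120,95)]]
print("rest sc",np.mean(c,0),ang(c[0],c[1]))
for F,pts in((L,[(613,103),(706,210),(602,298),(513,192)]),(S2,[(617,70),(646,128),(557,139),(532,83)])):
    h=[F(x,y,.079) for x,y in pts];m=np.mean(h,0)
    print("holes",m,[(round(ang(m,p)[0],1),round(ang(m,p)[1]*1e3,1)) for p in h],[round(float(np.degrees(np.arctan2(*(p-m)[1::-1]))),1) for p in h])
e=[L(x,y,.086) for x,y in[(457,201),(768,201),(612,45),(612,358)]];print("rim",np.mean(e,0))
e=[S2(x,y,.086) for x,y in[(486,97),(692,97),(589,27),(589,168)]];print("rim sc",np.mean(e,0))
E
```

```text
rest [0.46243849 0.04350472 0.005     ] (np.float64(166.12273447717857), np.float64(0.10015336679695334)) (np.float64(166.87745121666092), np.float64(0.09928590425715014))
grip top [0.46113212 0.04285746 0.083     ] (np.float64(166.11232963117666), np.float64(0.032925954522817075)) (np.float64(169.23344472905706), np.float64(0.0330677348012947))
grip scene [0.45934666 0.04536433 0.083     ] (np.float64(170.54265259869157), np.float64(0.03007446775913991)) (np.float64(169.32498066494145), np.float64(0.030144871987123872))
rest sc [0.46268816 0.04722968 0.005     ] (np.float64(166.56416951740735), np.float64(0.09403431936614914))
holes [ 0.49433333 -0.28282258  0.079     ] [(np.float64(174.8), np.float64(25.1)), (np.float64(83.4), np.float64(25.0)), (np.float64(173.7), np.float64(24.9)), (np.float64(83.8), np.float64(24.5))] [-5.2, -96.6, 173.7, 83.8]
holes [ 0.49301635 -0.28071422  0.079     ] [(np.float64(84.4), np.float64(24.7)), (np.float64(174.2), np.float64(25.5)), (np.float64(82.8), np.float64(24.3)), (np.float64(175.2), np.float64(24.8))] [-95.6, 174.2, 82.8, -4.8]
rim [ 0.49388255 -0.2823016   0.086     ]
rim sc [ 0.49205334 -0.2778059   0.086     ]
```

Emit:
servo_tool(
  plan=[
    {"delta_rot":[0,0,8.2],"offset":[0.036,-0.042,0],"jaw":0.06},
    {"delta_rot":[0,0,8.2],"offset":[0.03,-0.046,0],"jaw":0.06},
    {"delta_rot":[0,0,8.2],"offset":[0.023,-0.05,0],"jaw":0.06},
    {"delta_rot":[0,0,8.2],"offset":[0.016,-0.053,0],"jaw":0.06},
    {"delta_rot":[0,0,0],"offset":[0.012,-0.054,0],"jaw":0.06},
  ],
  squeeze=30,
)

```text
time_s: 0.72
eef_pos: [0.2905, -0.2601, 0.2529]
eef_rot: [-0.0, 0.993, -0.114, -0.0]
force: [2.0, -0.2, -0.4]
finger_gap: 0.0598
grip_force: 0.0
```

```bash
cat >> h.py <<'E'
from scipy.spatial.transform import Rotation as Ro
def go(p,yaw,pr=True):
    "tool-frame shift to p with the yaw (deg, world heading of tool x) and the rotation vector to point down"
    s=monitor.observe();q=s["eef_rot"];R=Ro.from_quat([q[1],q[2],q[3],q[0]])
    a=np.radians(yaw);G=Ro.from_matrix(np.array([[np.cos(a),np.sin(a),0],[np.sin(a),-np.cos(a),0],[0,0,-1]]))
    rv=(R.inv()*G).as_rotvec(degrees=True)
    X=R.as_matrix()
    print("t",round(s["time_s"],2),"pos",s["eef_pos"].round(4),"yaw",round(float(np.degrees(np.arctan2(X[1,0],X[0,0]))),2),"q6",round(float(np.degrees(s["q"][5])),1))
    print("F",s["force"].round(2),"T",s["wrist_torque"].round(3),"gap",round(s["finger_gap"],4),"grip",round(s["grip_force"],1))
    print("shift old axes",R.inv().apply(np.array(p)-s["eef_pos"]).round(4),"new axes",G.inv().apply(np.array(p)-s["eef_pos"]).round(4),"rot",rv.round(2))
E
python3 -c "from h import *;go([.460,.044,.15],-12.5)"
```

```text
t 0.72 pos [ 0.2905 -0.2601  0.2529] yaw -13.08 q6 52.9
F [ 1.96 -0.2  -0.38] T [ 0.011 -0.039  0.038] gap 0.0598 grip 0.0
shift old axes [ 0.0963 -0.3346  0.103 ] new axes [ 0.0997 -0.3336  0.1029] rot [-0.02  0.   -0.58]
```

Emit:
servo_tool(
  plan=[
    {"delta_rot":[0,0,0],"offset":[0.0175,-0.058,0.005],"jaw":0.06},
    {"delta_rot":[0,0,0],"offset":[0.0175,-0.058,0.01],"jaw":0.06},
    {"delta_rot":[0,0,0],"offset":[0.0175,-0.058,0.01],"jaw":0.06},
    {"delta_rot":[0,0,0],"offset":[0.0175,-0.058,0.01],"jaw":0.06},
    {"delta_rot":[0,0,0],"offset":[0.0175,-0.058,0.01],"jaw":0.06},
  ],
)

```text
time_s: 1.35
eef_pos: [0.4412, 0.0029, 0.2078]
eef_rot: [0.0, 0.994, -0.113, 0.0]
force: [1.6, -1.7, -0.6]
finger_gap: 0.06
grip_force: 0.0
```

```bash
python3 -c "from h import *;go([.460,.044,.12],-12.5)"
```

```text
t 1.35 pos [0.4412 0.0029 0.2078] yaw -12.97 q6 96.0
F [ 1.64 -1.67 -0.6 ] T [-0.076  0.011  0.028] gap 0.06 grip 0.0
shift old axes [ 0.009  -0.0443  0.0877] new axes [ 0.0094 -0.0442  0.0878] rot [ 0.03 -0.02 -0.47]
```

Emit:
servo_tool(
  plan=[
    {"delta_rot":[0,0,0],"offset":[0.009,-0.044,0.03],"jaw":0.05},
    {"delta_rot":[0,0,0],"offset":[0,0,0.05],"jaw":0.05},
    {"delta_rot":[0,0,0],"offset":[0,0,0],"jaw":0.05},
  ],
)

```text
time_s: 1.72
eef_pos: [0.4556, 0.0425, 0.1234]
eef_rot: [0.001, 0.994, -0.112, -0.006]
force: [-0.2, -0.2, 0.6]
finger_gap: 0.0503
grip_force: 0.0
```

```bash
python3 - <<'E'
from h import *
go([.460,.044,.069],-12.5)
t=cams.snapshot("top")[:,:,::-1];s=cams.snapshot("scene")[:,:,::-1]
z=lambda im,u,v,w,h,k:cv2.resize(im[v:v+h,u:u+w],None,fx=k,fy=k,interpolation=cv2.INTER_CUBIC)
cv2.imwrite("pics/c3.png",np.hstack([z(t,210,205,80,80,5),z(s,285,230,80,80,5)]))
E
```

```text
t 1.73 pos [0.4556 0.0425 0.1234] yaw -12.91 q6 101.1
F [-0.2  -0.16  0.6 ] T [-0.018 -0.037  0.027] gap 0.0503 grip 0.0
shift old axes [ 0.0046 -0.0026  0.0543] new axes [ 0.0039 -0.0024  0.0544] rot [ 0.14  0.67 -0.41]
```

View pics/c3.png

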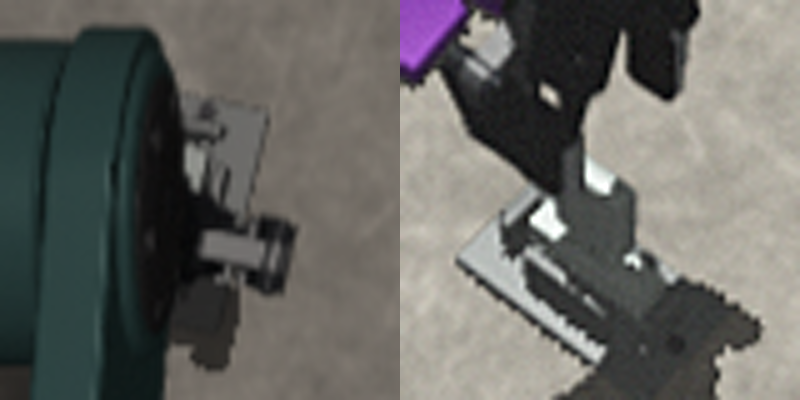

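Fingers straddle the grip in both views (grip at about scene (404–411), left crop hidden by the wrist). I descend and close.

Emit:
servo_tool(
  plan=[
    {"delta_rot":[0,0,0],"offset":[0.001,-0.001,0.02],"jaw":0.05},
    {"delta_rot":[0,0,0],"offset":[0,0,0.02],"jaw":0.05},
    {"delta_rot":[0,0,0],"offset":[0,0,0.012],"jaw":0.04},
    {"delta_rot":[0,0,0],"offset":[0,0,0],"jaw":0.03},
    {"delta_rot":[0,0,0],"offset":[0,0,0],"jaw":0.022},
  ],
)

```text
time_s: 2.45
eef_pos: [0.4617, 0.0423, 0.0778]
eef_rot: [-0.0, 0.994, -0.113, 0.001]
force: [-0.1, -0.2, 0.5]
finger_gap: 0.022
grip_force: 0.0
```

```bash
python3 -c "from h import *;go([.460,.044,.069],-12.5)"
```

```text
t 2.45 pos [0.4617 0.0423 0.0778] yaw -13.01 q6 101.2
F [-0.12 -0.24  0.46] T [0.004 0.029 0.051] gap 0.022 grip 0.0
shift old axes [-0.002  -0.0013  0.0087] new axes [-0.002  -0.0013  0.0088] rot [-0.02 -0.15 -0.51]
```

Emit:
servo_tool(
  plan=[
    {"delta_rot":[0,0,0],"offset":[-0.001,-0.001,0.008],"jaw":0.022},
    {"delta_rot":[0,0,0],"offset":[0,0,0],"jaw":0.012},
    {"delta_rot":[0,0,0],"offset":[0,0,0],"jaw":0.005},
    {"delta_rot":[0,0,0],"offset":[0,0,0],"jaw":0.0},
    {"delta_rot":[0,0,0],"offset":[0,0,0],"jaw":0.0},
  ],
  squeeze=70,
)

```text
time_s: 3.08
eef_pos: [0.4598, 0.0437, 0.0681]
eef_rot: [0.0, 0.994, -0.113, -0.0]
force: [-0.1, -0.5, -1.3]
finger_gap: 0.0112
grip_force: 68.0
```

```bash
python3 -c "from h import *;go([.460,.044,.19],-12.5)"
```

```text
t 3.08 pos [0.4598 0.0437 0.0681] yaw -12.98 q6 101.4
F [-0.15 -0.51 -1.34] T [0.072 0.006 0.016] gap 0.0112 grip 68.0
shift old axes [ 1.000e-04 -3.000e-04 -1.219e-01] new axes [ 0.0002 -0.0003 -0.1219] rot [ 0.01  0.02 -0.48]
```

Emit:
servo_tool(
  plan=[
    {"delta_rot":[0,0,0],"offset":[0,0,-0.03],"jaw":0},
    {"delta_rot":[0,0,0],"offset":[0,0,-0.05],"jaw":0},
    {"delta_rot":[0,0,0],"offset":[0,0,-0.05],"jaw":0},
    {"delta_rot":[0,0,-7.2],"offset":[0,0,0],"jaw":0},
    {"delta_rot":[0,0,0],"offset":[0.011,0.053,0],"jaw":0},
  ],
)

```text
time_s: 3.7
eef_pos: [0.4661, -0.0082, 0.1995]
eef_rot: [-0.0, 0.999, -0.047, 0.001]
force: [1.0, -0.8, -2.3]
finger_gap: 0.0112
grip_force: 68.6
```

Emit:
servo_tool(
  plan=[
    {"delta_rot":[0,0,0],"offset":[0.011,0.053,0],"jaw":0},
    {"delta_rot":[0,0,0],"offset":[0.011,0.053,0],"jaw":0},
    {"delta_rot":[0,0,0],"offset":[0.011,0.053,0],"jaw":0},
    {"delta_rot":[0,0,0],"offset":[0.011,0.053,0],"jaw":0},
    {"delta_rot":[0,0,0],"offset":[0.011,0.053,0],"jaw":0},
  ],
)

```text
time_s: 4.32
eef_pos: [0.4934, -0.2811, 0.1982]
eef_rot: [-0.0, 0.999, -0.051, 0.0]
force: [0.2, -0.1, -0.8]
finger_gap: 0.0112
grip_force: 68.6
```

```bash
python3 -c "from h import *;go([.4937,-.282,.165],-5.8)"
```

```text
t 4.33 pos [ 0.4934 -0.2811  0.1982] yaw -5.8 q6 60.4
F [ 0.23 -0.06 -0.79] T [-0.008 -0.057 -0.03 ] gap 0.0112 grip 68.6
shift old axes [0.0003 0.0009 0.0332] new axes [0.0003 0.0009 0.0332] rot [-0.01 -0.01  0.  ]
```

Emit:
servo_tool(
  plan=[
    {"delta_rot":[0,0,0],"offset":[0,0.001,0.03],"jaw":0},
    {"delta_rot":[0,0,0],"offset":[0,0,0.02],"jaw":0},
    {"delta_rot":[0,0,0],"offset":[0,0,0],"jaw":0},
  ],
)

```text
time_s: 4.7
eef_pos: [0.4921, -0.2796, 0.1457]
eef_rot: [-0.001, 0.999, -0.051, -0.002]
force: [-0.8, 0.7, -1.5]
finger_gap: 0.011
grip_force: 68.8
```

```bash
python3 - <<'E'
from h import *
go([.4937,-.282,.141],-5.8)
t=cams.snapshot("top")[:,:,::-1];s=cams.snapshot("scene")[:,:,::-1]
z=lambda im,u,v,w,h,k:cv2.resize(im[v:v+h,u:u+w],None,fx=k,fy=k,interpolation=cv2.INTER_CUBIC)
cv2.imwrite("pics/c4.png",np.hstack([z(t,375,200,40,60,8)[:,:320],z(s,345,120,60,60,8)]))
E
```

```text
t 4.7 pos [ 0.4921 -0.2796  0.1457] yaw -5.81 q6 60.5
F [-0.76  0.67 -1.5 ] T [0.054 0.043 0.005] gap 0.011 grip 68.8
shift old axes [0.0019 0.0022 0.0047] new axes [0.0018 0.0022 0.0047] rot [-0.16  0.28 -0.01]
```

View pics/c4.png

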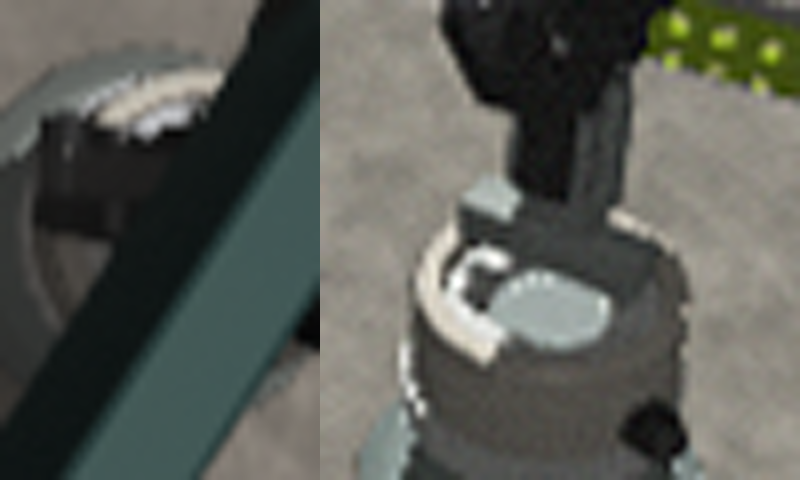

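The crop shows the bar just above the ring. Its left end-top corners are at about scene crop (462,197) and (487,175), and a free hole shows at crop (483,290). I check the grip offset along the bar.

```bash
python3 - <<'E'
from h import *
go([.4937,-.282,.141],-5.8)
s=monitor.observe();c=s["eef_pos"];zt=c[2]-.0361
P=[ray("scene",345+(x-320+.5)/8-.5,120+(y+.5)/8-.5,zt) for x,y in((462,197),(487,175))]
m=np.mean(P,0)-c;a=np.radians(-5.8)
print("along",m@[np.cos(a),np.sin(a),0],"across",m@[-np.sin(a),np.cos(a),0],np.linalg.norm(P[0]-P[1]))
h=ray("scene",345+(483-320+.5)/8-.5,120+(290+.5)/8-.5,.079)-c
print("hole from tcp along",h@[np.cos(a),np.sin(a),0],"across",h@[-np.sin(a),np.cos(a),0])
print(ray("scene",345+(483-320+.5)/8-.5,120+(290+.5)/8-.5,.079))
E
```

```text
t 4.8 pos [ 0.4936 -0.2803  0.1488] yaw -5.78 q6 60.5
F [ 0.47  0.04 -1.78] T [ 0.014  0.024 -0.07 ] gap 0.0112 grip 68.8
shift old axes [0.0002 0.0016 0.0078] new axes [0.0002 0.0016 0.0078] rot [ 0.02 -0.02  0.02]
along 0.026213276869751143 across 0.003216051103290041 0.012709409107944271
hole from tcp along 0.018710844468446224 across 0.006707435699636302
[ 0.51291357 -0.27555139  0.079     ]
```

Emit:
servo_tool(
  plan=[
    {"delta_rot":[0,0,0],"offset":[0,0.002,0.005],"jaw":0},
    {"delta_rot":[0,0,0],"offset":[0,0,0.004],"jaw":0},
    {"delta_rot":[0,0,0],"offset":[0,0,0],"jaw":0},
    {"delta_rot":[0,0,0],"offset":[0,0,0],"jaw":0},
  ],
)

```text
time_s: 5.3
eef_pos: [0.4933, -0.2822, 0.1395]
eef_rot: [0.0, 0.999, -0.05, 0.0]
force: [-0.6, 0.2, -1.1]
finger_gap: 0.0113
grip_force: 68.8
```

```bash
python3 -c "from h import *;go([.4932,-.2822,.130],-5.8)"
```

```text
t 5.3 pos [ 0.4933 -0.2822  0.1395] yaw -5.78 q6 60.3
F [-0.65  0.17 -1.06] T [-0.012  0.    -0.012] gap 0.0113 grip 68.8
shift old axes [-0.0001 -0.      0.0095] new axes [-0.0001 -0.      0.0095] rot [ 0.01 -0.02  0.02]
```

Exactly on target. I press down gently.

Emit:
servo_tool(
  plan=[
    {"delta_rot":[0,0,0],"offset":[0,0,0.002],"jaw":0},
    {"delta_rot":[0,0,0],"offset":[0,0,0.002],"jaw":0},
    {"delta_rot":[0,0,0],"offset":[0,0,0.001],"jaw":0},
    {"delta_rot":[0,0,0],"offset":[0,0,0],"jaw":0},
  ],
)

```text
time_s: 5.8
eef_pos: [0.4931, -0.2822, 0.1341]
eef_rot: [-0.0, 0.999, -0.05, -0.0]
force: [0.4, 0.2, -2.6]
finger_gap: 0.0113
grip_force: 68.8
```

```bash
python3 -c "from h import *;go([.4932,-.2822,.130],-5.8)"
```

```text
t 5.8 pos [ 0.4931 -0.2822  0.1341] yaw -5.79 q6 60.3
F [ 0.45  0.25 -2.62] T [ 0.    -0.004 -0.007] gap 0.0113 grip 68.8
shift old axes [ 0.0001 -0.      0.0041] new axes [ 0.0001 -0.      0.0041] rot [-0.    0.02  0.01]
```

The pins have entered the holes with no contact force. I go deeper.

Emit:
servo_tool(
  plan=[
    {"delta_rot":[0,0,0],"offset":[0,0,0.002],"jaw":0},
    {"delta_rot":[0,0,0],"offset":[0,0,0.0015],"jaw":0},
    {"delta_rot":[0,0,0],"offset":[0,0,0],"jaw":0},
    {"delta_rot":[0,0,0],"offset":[0,0,0],"jaw":0},
  ],
)

```text
time_s: 6.3
eef_pos: [0.4932, -0.2823, 0.1308]
eef_rot: [0.0, 0.999, -0.05, -0.0]
force: [0.2, -0.1, -1.8]
finger_gap: 0.0112
grip_force: 68.9
```

```bash
python3 -c "from h import *;go([.4932,-.2822,.130],-5.8)"
```

```text
t 6.3 pos [ 0.4932 -0.2823  0.1308] yaw -5.79 q6 60.3
F [ 0.18 -0.08 -1.8 ] T [ 0.016  0.023 -0.037] gap 0.0112 grip 68.9
shift old axes [ 0.     -0.0001  0.0008] new axes [ 0.     -0.0001  0.0008] rot [0.01 0.   0.01]
```

Emit:
servo_tool(
  plan=[
    {"delta_rot":[0,0,3],"offset":[0,0,0],"jaw":0},
    {"delta_rot":[0,0,3],"offset":[0,0,0],"jaw":0},
    {"delta_rot":[0,0,3],"offset":[0,0,0],"jaw":0},
    {"delta_rot":[0,0,3],"offset":[0,0,0],"jaw":0},
  ],
)

```text
time_s: 6.8
eef_pos: [0.4934, -0.2813, 0.1308]
eef_rot: [-0.001, 0.988, -0.155, -0.0]
force: [0.2, 2.5, -1.4]
finger_gap: 0.0112
grip_force: 68.9
```

```bash
python3 -c "from h import *;go([.4932,-.2822,.131],-26)"
```

```text
t 6.8 pos [ 0.4934 -0.2813  0.1308] yaw -17.84 q6 72.4
F [ 0.23  2.45 -1.4 ] T [ 0.436 -0.066  0.181] gap 0.0112 grip 68.9
shift old axes [ 0.0001  0.0009 -0.0002] new axes [ 0.0002  0.0009 -0.0002] rot [-0.11  0.03  8.16]
```

Emit:
servo_tool(
  plan=[
    {"delta_rot":[0,0,2.5],"offset":[0,0,0],"jaw":0},
    {"delta_rot":[0,0,2.5],"offset":[0,0,0],"jaw":0},
    {"delta_rot":[0,0,2],"offset":[0,0,0],"jaw":0},
    {"delta_rot":[0,0,1],"offset":[0,0,0],"jaw":0},
    {"delta_rot":[0,0,0],"offset":[0,0,0],"jaw":0},
  ],
)

```text
time_s: 7.42
eef_pos: [0.4933, -0.2815, 0.1308]
eef_rot: [-0.001, 0.975, -0.223, -0.0]
force: [0.9, 3.6, -0.2]
finger_gap: 0.0112
grip_force: 69.0
```

```bash
python3 -c "from h import *;go([.4932,-.2822,.131],-32)"
```

```text
t 7.42 pos [ 0.4933 -0.2815  0.1308] yaw -25.76 q6 80.3
F [ 0.86  3.57 -0.23] T [ 0.911 -0.177  0.157] gap 0.0112 grip 69.0
shift old axes [ 0.0002  0.0007 -0.0002] new axes [ 0.0002  0.0006 -0.0002] rot [-0.08  0.03  6.24]
```

Emit:
servo_tool(
  plan=[
    {"delta_rot":[0,0,2.5],"offset":[-0.0003,-0.0006,0],"jaw":0},
    {"delta_rot":[0,0,2],"offset":[0,0,0],"jaw":0},
    {"delta_rot":[0,0,2],"offset":[0,0,0],"jaw":0},
    {"delta_rot":[0,0,1],"offset":[0,0,0],"jaw":0},
    {"delta_rot":[0,0,0],"offset":[0,0,0],"jaw":0},
  ],
)

```text
time_s: 8.05
eef_pos: [0.4933, -0.2814, 0.1308]
eef_rot: [-0.0, 0.958, -0.286, 0.0]
force: [1.7, 3.6, -1.7]
finger_gap: 0.0114
grip_force: 69.0
```

```bash
python3 -c "from h import *;go([.4932,-.2815,.131],-40)"
```

```text
t 8.05 pos [ 0.4933 -0.2814  0.1308] yaw -33.29 q6 87.8
F [ 1.67  3.57 -1.68] T [ 0.897 -0.265  0.106] gap 0.0114 grip 69.0
shift old axes [-0.      0.0001 -0.0002] new axes [-0.      0.0001 -0.0002] rot [-0.02  0.    6.71]
```

Emit:
servo_tool(
  plan=[
    {"delta_rot":[0,0,2.5],"offset":[0,-0.0005,0],"jaw":0},
    {"delta_rot":[0,0,2],"offset":[0,-0.0005,0],"jaw":0},
    {"delta_rot":[0,0,1.5],"offset":[0,0,0],"jaw":0},
    {"delta_rot":[0,0,0],"offset":[0,0,0],"jaw":0},
  ],
)

```text
time_s: 8.55
eef_pos: [0.4935, -0.2812, 0.1308]
eef_rot: [0.0, 0.942, -0.336, -0.0]
force: [-1.3, 2.0, -1.1]
finger_gap: 0.0113
grip_force: 69.0
```

```bash
python3 -c "from h import *;go([.4932,-.2815,.131],-40)"
```

```text
t 8.55 pos [ 0.4935 -0.2812  0.1308] yaw -39.3 q6 93.9
F [-1.32  2.03 -1.07] T [0.337 0.141 0.091] gap 0.0113 grip 69.0
shift old axes [-0.      0.0004 -0.0002] new axes [-0.      0.0004 -0.0002] rot [ 0.05 -0.    0.7 ]
```

Emit:
servo_tool(
  plan=[
    {"delta_rot":[0,0,2],"offset":[0,-0.0003,0],"jaw":0},
    {"delta_rot":[0,0,1.5],"offset":[0,0,0],"jaw":0},
    {"delta_rot":[0,0,1],"offset":[0,0,0],"jaw":0},
    {"delta_rot":[0,0,0.5],"offset":[0,0,0],"jaw":0},
  ],
)

```text
time_s: 9.05
eef_pos: [0.4936, -0.281, 0.1308]
eef_rot: [0.001, 0.926, -0.377, -0.0]
force: [-3.3, -0.9, -0.9]
finger_gap: 0.0113
grip_force: 69.0
```

```bash
python3 -c "from h import *;go([.4932,-.2815,.131],-40)"
```

```text
t 9.05 pos [ 0.4936 -0.281   0.1308] yaw -44.34 q6 99.0
F [-3.27 -0.85 -0.94] T [-0.054  0.466  0.161] gap 0.0113 grip 69.0
shift old axes [ 0.0001  0.0007 -0.0002] new axes [ 0.      0.0007 -0.0002] rot [ 0.06 -0.01 -4.34]
```

Emit:
servo_tool(
  plan=[
    {"delta_rot":[0,0,1.5],"offset":[0,0.0003,0],"jaw":0},
    {"delta_rot":[0,0,1.5],"offset":[0,0,0],"jaw":0},
    {"delta_rot":[0,0,1],"offset":[0,0,0],"jaw":0},
    {"delta_rot":[0,0,0.5],"offset":[0,0,0],"jaw":0},
  ],
)

```text
time_s: 9.55
eef_pos: [0.4936, -0.2809, 0.1308]
eef_rot: [0.0, 0.911, -0.413, -0.0]
force: [-2.6, -0.4, -1.8]
finger_gap: 0.0113
grip_force: 68.9
```

```bash
python3 -c "from h import *;go([.4932,-.2815,.131],-40)"
```

```text
t 9.55 pos [ 0.4936 -0.2809  0.1308] yaw -48.83 q6 103.5
F [-2.65 -0.38 -1.79] T [-0.162  0.475  0.195] gap 0.0113 grip 68.9
shift old axes [ 0.0001  0.0007 -0.0002] new axes [ 0.      0.0007 -0.0002] rot [ 0.03 -0.01 -8.83]
```

Emit:
servo_tool(
  plan=[
    {"delta_rot":[0,0,1],"offset":[0,0.0002,0],"jaw":0},
    {"delta_rot":[0,0,1],"offset":[0,0,0],"jaw":0},
    {"delta_rot":[0,0,0.5],"offset":[0,0,0],"jaw":0},
    {"delta_rot":[0,0,0.5],"offset":[0,0,0],"jaw":0},
  ],
)

```text
time_s: 10.05
eef_pos: [0.4936, -0.2809, 0.1308]
eef_rot: [0.0, 0.899, -0.437, 0.0]
force: [-2.6, -0.8, -1.4]
finger_gap: 0.0112
grip_force: 68.9
```

```bash
python3 -c "from h import *;go([.4932,-.2815,.131],-40)"
```

```text
t 10.05 pos [ 0.4936 -0.2809  0.1308] yaw -51.82 q6 106.5
F [-2.57 -0.75 -1.45] T [-0.162  0.491  0.184] gap 0.0112 grip 68.9
shift old axes [ 0.0002  0.0007 -0.0002] new axes [ 0.0001  0.0007 -0.0002] rot [ 0.000e+00 -1.000e-02 -1.182e+01]
```

Emit:
servo_tool(
  plan=[
    {"delta_rot":[0,0,1],"offset":[0,0.0002,0],"jaw":0},
    {"delta_rot":[0,0,1],"offset":[0,0,0],"jaw":0},
    {"delta_rot":[0,0,1],"offset":[0,0,0],"jaw":0},
    {"delta_rot":[0,0,0.5],"offset":[0,0,0],"jaw":0},
  ],
)

```text
time_s: 10.55
eef_pos: [0.4935, -0.281, 0.1308]
eef_rot: [-0.0, 0.886, -0.464, 0.0]
force: [-1.7, -0.9, -2.1]
finger_gap: 0.0114
grip_force: 68.9
```

```bash
python3 -c "from h import *;go([.4932,-.2815,.131],-40)"
```

```text
t 10.55 pos [ 0.4935 -0.281   0.1308] yaw -55.33 q6 109.9
F [-1.68 -0.94 -2.11] T [-0.086  0.327  0.176] gap 0.0114 grip 68.9
shift old axes [ 0.0002  0.0006 -0.0002] new axes [ 0.0001  0.0006 -0.0002] rot [-1.000e-02 -1.000e-02 -1.533e+01]
```

Emit:
servo_tool(
  plan=[
    {"delta_rot":[0,0,1],"offset":[0,0.0001,0],"jaw":0},
    {"delta_rot":[0,0,1],"offset":[0,0,0],"jaw":0},
    {"delta_rot":[0,0,1],"offset":[0,0,0],"jaw":0},
    {"delta_rot":[0,0,0.5],"offset":[0,0,0],"jaw":0},
  ],
)

```text
time_s: 11.05
eef_pos: [0.4935, -0.281, 0.1308]
eef_rot: [-0.0, 0.871, -0.491, 0.0]
force: [-0.9, 0.4, -2.1]
finger_gap: 0.0113
grip_force: 68.9
```

```bash
python3 -c "from h import *;go([.4932,-.2815,.131],-40)"
```

```text
t 11.05 pos [ 0.4935 -0.281   0.1308] yaw -58.82 q6 113.4
F [-0.86  0.37 -2.1 ] T [0.024 0.23  0.178] gap 0.0113 grip 68.9
shift old axes [ 0.0003  0.0005 -0.0002] new axes [ 0.0001  0.0006 -0.0002] rot [-1.000e-02 -1.000e-02 -1.882e+01]
```

Emit:
servo_tool(
  plan=[
    {"delta_rot":[0,0,1],"offset":[0,0,0],"jaw":0},
    {"delta_rot":[0,0,1],"offset":[0,0,0],"jaw":0},
    {"delta_rot":[0,0,1],"offset":[0,0,0],"jaw":0},
    {"delta_rot":[0,0,0],"offset":[0,0,0],"jaw":0},
  ],
)

```text
time_s: 11.55
eef_pos: [0.4934, -0.281, 0.1308]
eef_rot: [-0.0, 0.858, -0.514, 0.0]
force: [-1.3, 0.1, -1.6]
finger_gap: 0.0112
grip_force: 68.9
```

```bash
python3 -c "from h import *;go([.4932,-.2815,.131],-40)"
```

```text
t 11.55 pos [ 0.4934 -0.281   0.1308] yaw -61.8 q6 116.4
F [-1.31  0.05 -1.57] T [-0.018  0.141  0.17 ] gap 0.0112 grip 68.9
shift old axes [ 0.0003  0.0004 -0.0002] new axes [ 0.0001  0.0005 -0.0002] rot [-1.00e-02 -1.00e-02 -2.18e+01]
```

Emit:
servo_tool(
  plan=[
    {"delta_rot":[0,0,1],"offset":[0,0,0],"jaw":0},
    {"delta_rot":[0,0,1],"offset":[0,0,0],"jaw":0},
    {"delta_rot":[0,0,1],"offset":[0,0,0],"jaw":0},
    {"delta_rot":[0,0,0],"offset":[0,0,0],"jaw":0},
  ],
)

```text
time_s: 12.05
eef_pos: [0.4934, -0.281, 0.1309]
eef_rot: [0.0, 0.844, -0.536, 0.0]
force: [0.3, 0.2, -2.4]
finger_gap: 0.0109
grip_force: 68.9
```

```bash
python3 -c "from h import *;go([.4932,-.2815,.131],-40)"
```

```text
t 12.05 pos [ 0.4934 -0.281   0.1309] yaw -64.79 q6 119.4
F [ 0.26  0.19 -2.42] T [0.021 0.085 0.274] gap 0.0109 grip 68.9
shift old axes [ 0.0003  0.0004 -0.0001] new axes [ 0.0001  0.0005 -0.0001] rot [-0.000e+00 -1.000e-02 -2.479e+01]
```

Torque is rising, so the ring is at the stop. I nip it up to about 0.45 N m.

Emit:
servo_tool(
  plan=[
    {"delta_rot":[0,0,1],"offset":[0,0,0],"jaw":0},
    {"delta_rot":[0,0,1],"offset":[0,0,0],"jaw":0},
    {"delta_rot":[0,0,0],"offset":[0,0,0],"jaw":0},
    {"delta_rot":[0,0,0],"offset":[0,0,0],"jaw":0},
  ],
)

```text
time_s: 12.55
eef_pos: [0.4934, -0.281, 0.1308]
eef_rot: [0.0, 0.835, -0.55, 0.0]
force: [0.0, 0.2, -2.2]
finger_gap: 0.0112
grip_force: 68.8
```

```bash
python3 -c "from h import *;go([.4932,-.2815,.131],-40)"
```

```text
t 12.55 pos [ 0.4934 -0.281   0.1308] yaw -66.78 q6 121.4
F [ 0.05  0.19 -2.2 ] T [0.05  0.063 0.315] gap 0.0112 grip 68.8
shift old axes [ 0.0003  0.0004 -0.0002] new axes [ 0.0001  0.0005 -0.0002] rot [-0.000e+00 -1.000e-02 -2.678e+01]
```

Emit:
servo_tool(
  plan=[
    {"delta_rot":[0,0,1],"offset":[0,0,0],"jaw":0},
    {"delta_rot":[0,0,1],"offset":[0,0,0],"jaw":0},
    {"delta_rot":[0,0,0],"offset":[0,0,0],"jaw":0},
  ],
)

```text
time_s: 12.92
eef_pos: [0.4934, -0.281, 0.1308]
eef_rot: [0.0, 0.825, -0.565, 0.0]
force: [0.4, 0.6, -2.9]
finger_gap: 0.0114
grip_force: 69.0
```

```bash
python3 -c "from h import *;go([.4932,-.2815,.131],-40)"
```

```text
t 12.93 pos [ 0.4934 -0.281   0.1308] yaw -68.79 q6 123.4
F [ 0.42  0.57 -2.88] T [0.05  0.058 0.493] gap 0.0114 grip 69.0
shift old axes [ 0.0004  0.0003 -0.0002] new axes [ 0.0002  0.0005 -0.0002] rot [  0.    -0.   -28.79]
```

Nip reached, at about 0.49 N m (0.12 rad). I ease back into the slack.

Emit:
servo_tool(
  plan=[
    {"delta_rot":[0,0,-2.5],"offset":[0,0,0],"jaw":0},
    {"delta_rot":[0,0,-2.5],"offset":[0,0,0],"jaw":0},
    {"delta_rot":[0,0,-2],"offset":[0,0,0],"jaw":0},
    {"delta_rot":[0,0,-1.5],"offset":[0,0,0],"jaw":0},
    {"delta_rot":[0,0,0],"offset":[0,0,0],"jaw":0},
  ],
)

```text
time_s: 13.55
eef_pos: [0.4935, -0.2813, 0.1311]
eef_rot: [0.0, 0.865, -0.502, 0.0]
force: [-1.0, 0.7, -1.6]
finger_gap: 0.011
grip_force: 68.9
```

```bash
python3 -c "from h import *;go([.4932,-.2815,.131],-40)"
```

```text
t 13.55 pos [ 0.4935 -0.2813  0.1311] yaw -60.31 q6 114.9
F [-0.98  0.73 -1.62] T [ 0.02  -0.019 -0.018] gap 0.011 grip 68.9
shift old axes [0.     0.0004 0.0001] new axes [-0.0001  0.0004  0.0001] rot [-1.000e-02 -5.000e-02 -2.031e+01]
```

Emit:
servo_tool(
  plan=[
    {"delta_rot":[0,0,0],"offset":[0,0,-0.004],"jaw":0},
    {"delta_rot":[0,0,0],"offset":[0,0,-0.008],"jaw":0},
    {"delta_rot":[0,0,0],"offset":[0,0,-0.03],"jaw":0},
    {"delta_rot":[0,0,0],"offset":[0,0,-0.03],"jaw":0},
    {"delta_rot":[0,0,0],"offset":[0,0,0],"jaw":0},
  ],
)

```text
time_s: 14.18
eef_pos: [0.4949, -0.2822, 0.207]
eef_rot: [0.0, 0.865, -0.502, 0.004]
force: [-0.2, -0.4, -2.0]
finger_gap: 0.0111
grip_force: 69.0
```

```bash
python3 -c "from h import *;go([.460,.044,.2],-13)"
```

```text
t 14.18 pos [ 0.4949 -0.2822  0.207 ] yaw -60.29 q6 114.9
F [-0.23 -0.4  -2.04] T [ 0.02  -0.012 -0.005] gap 0.0111 grip 69.0
shift old axes [-0.3007 -0.1313  0.0051] new axes [-0.1074 -0.31    0.007 ] rot [-1.000e-02 -4.900e-01 -4.729e+01]
```

Emit:
servo_tool(
  plan=[
    {"delta_rot":[0,0,-9.5],"offset":[0,0,0],"jaw":0},
    {"delta_rot":[0,0,-9.5],"offset":[0,0,0],"jaw":0},
    {"delta_rot":[0,0,-9.5],"offset":[0,0,0],"jaw":0},
    {"delta_rot":[0,0,-9.5],"offset":[0,0,0],"jaw":0},
    {"delta_rot":[0,0,-9.3],"offset":[0,0,0],"jaw":0},
  ],
)

```text
time_s: 14.8
eef_pos: [0.4928, -0.2807, 0.201]
eef_rot: [-0.001, 0.994, -0.11, -0.001]
force: [1.0, 0.2, -1.6]
finger_gap: 0.0114
grip_force: 68.9
```

Emit:
servo_tool(
  plan=[
    {"delta_rot":[0,0,0],"offset":[-0.0185,-0.053,0],"jaw":0},
    {"delta_rot":[0,0,0],"offset":[-0.0185,-0.053,0],"jaw":0},
    {"delta_rot":[0,0,0],"offset":[-0.0185,-0.053,0],"jaw":0},
    {"delta_rot":[0,0,0],"offset":[-0.0185,-0.053,0],"jaw":0},
    {"delta_rot":[0,0,0],"offset":[-0.0185,-0.053,0],"jaw":0},
  ],
)

```text
time_s: 15.42
eef_pos: [0.4617, -0.0003, 0.2014]
eef_rot: [-0.0, 0.994, -0.113, -0.001]
force: [0.9, 0.4, -1.6]
finger_gap: 0.0113
grip_force: 69.0
```

```bash
python3 -c "from h import *;go([.4605,.0438,.13],-13)"
```

```text
t 15.43 pos [ 4.617e-01 -3.000e-04  2.014e-01] yaw -13.01 q6 95.9
F [ 0.9   0.35 -1.61] T [ 0.056 -0.035 -0.028] gap 0.0113 grip 69.0
shift old axes [-0.011  -0.0427  0.0714] new axes [-0.0111 -0.0427  0.0714] rot [ 0.    0.09 -0.01]
```

Emit:
servo_tool(
  plan=[
    {"delta_rot":[0,0,0],"offset":[-0.0115,-0.0428,0.01],"jaw":0},
    {"delta_rot":[0,0,0],"offset":[0,0,0.035],"jaw":0},
    {"delta_rot":[0,0,0],"offset":[0,0,0.025],"jaw":0},
    {"delta_rot":[0,0,0],"offset":[0,0,0],"jaw":0},
    {"delta_rot":[0,0,0],"offset":[0,0,0],"jaw":0},
  ],
)

```text
time_s: 16.05
eef_pos: [0.4615, 0.0421, 0.1332]
eef_rot: [0.0, 0.994, -0.113, 0.0]
force: [1.4, -0.1, -1.4]
finger_gap: 0.0115
grip_force: 69.2
```

```bash
python3 - <<'E'
from h import *
t=cams.snapshot("top")[:,:,::-1];s=cams.snapshot("scene")[:,:,::-1]
go([.4598,.0437,.0686],-13)
z=lambda im,u,v,w,h,k:cv2.resize(im[v:v+h,u:u+w],None,fx=k,fy=k,interpolation=cv2.INTER_CUBIC)
cv2.imwrite("pics/c5.png",np.hstack([z(s,288,230,75,80,6),z(t,375,203,50,60,8)[:,:340]]))
E
```

```text
t 16.15 pos [0.4621 0.042  0.1342] yaw -13.01 q6 101.2
F [-0.05 -0.91 -1.82] T [-0.018  0.013  0.032] gap 0.0115 grip 69.2
shift old axes [-0.0028 -0.0011  0.0656] new axes [-0.0026 -0.0011  0.0656] rot [-0.03 -0.16 -0.01]
```

View pics/c5.png

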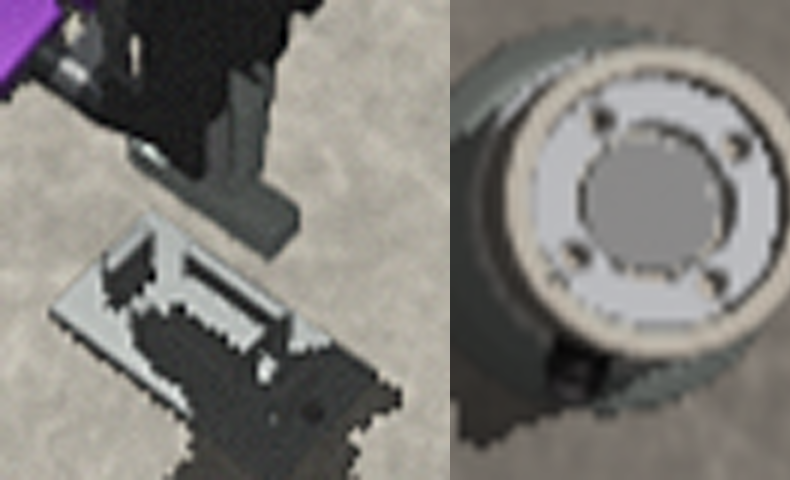

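The crop shows the bar parallel to the rest and square above it (bar edge crop (135,160)–(268,258)). The ring's holes are now turned about 50°, which fits home. I lower it.

Emit:
servo_tool(
  plan=[
    {"delta_rot":[0,0,0],"offset":[-0.0026,-0.0011,0.01],"jaw":0},
    {"delta_rot":[0,0,0],"offset":[0,0,0.012],"jaw":0},
    {"delta_rot":[0,0,0],"offset":[0,0,0.006],"jaw":0},
    {"delta_rot":[0,0,0],"offset":[0,0,0],"jaw":0},
    {"delta_rot":[0,0,0],"offset":[0,0,0],"jaw":0},
  ],
)

```text
time_s: 16.77
eef_pos: [0.4591, 0.0439, 0.1049]
eef_rot: [0.0, 0.994, -0.113, 0.0]
force: [0.1, 0.4, -1.2]
finger_gap: 0.011
grip_force: 69.2
```

```bash
python3 -c "from h import *;go([.4598,.0437,.0686],-13)"
```

```text
t 16.77 pos [0.4591 0.0439 0.1049] yaw -12.99 q6 101.4
F [ 0.06  0.4  -1.22] T [-0.025  0.01  -0.006] gap 0.011 grip 69.2
shift old axes [0.0007 0.     0.0363] new axes [0.0007 0.     0.0363] rot [-0.   -0.02  0.01]
```

Emit:
servo_tool(
  plan=[
    {"delta_rot":[0,0,0],"offset":[0.0007,0,0.01],"jaw":0},
    {"delta_rot":[0,0,0],"offset":[0,0,0.01],"jaw":0},
    {"delta_rot":[0,0,0],"offset":[0,0,0.008],"jaw":0},
    {"delta_rot":[0,0,0],"offset":[0,0,0.003],"jaw":0},
    {"delta_rot":[0,0,0],"offset":[0,0,0],"jaw":0},
  ],
)

```text
time_s: 17.4
eef_pos: [0.4594, 0.0437, 0.0734]
eef_rot: [0.0, 0.994, -0.113, -0.0]
force: [0.6, 0.3, -1.7]
finger_gap: 0.0114
grip_force: 69.2
```

```bash
python3 -c "from h import *;go([.4598,.0437,.0686],-13)"
```

```text
t 17.4 pos [0.4594 0.0437 0.0734] yaw -12.99 q6 101.4
F [ 0.59  0.28 -1.66] T [ 0.038 -0.006  0.019] gap 0.0114 grip 69.2
shift old axes [ 0.0004 -0.0001  0.0048] new axes [ 0.0004 -0.0001  0.0048] rot [0.01 0.04 0.01]
```

Emit:
servo_tool(
  plan=[
    {"delta_rot":[0,0,0],"offset":[0,0,0.002],"jaw":0},
    {"delta_rot":[0,0,0],"offset":[0,0,0.002],"jaw":0},
    {"delta_rot":[0,0,0],"offset":[0,0,0.001],"jaw":0},
    {"delta_rot":[0,0,0],"offset":[0,0,0],"jaw":0},
  ],
)

```text
time_s: 17.9
eef_pos: [0.4595, 0.0437, 0.0687]
eef_rot: [0.0, 0.994, -0.113, -0.0]
force: [-0.4, -0.3, -2.4]
finger_gap: 0.0109
grip_force: 69.2
```

```bash
python3 -c "from h import *;go([.4598,.0437,.0681],-13)"
```

```text
t 17.9 pos [0.4595 0.0437 0.0687] yaw -12.99 q6 101.4
F [-0.35 -0.35 -2.39] T [0.012 0.021 0.032] gap 0.0109 grip 69.2
shift old axes [ 0.0003 -0.0001  0.0006] new axes [ 0.0003 -0.0001  0.0006] rot [0.01 0.   0.01]
```

Emit:
servo_tool(
  plan=[
    {"delta_rot":[0,0,0],"offset":[0,0,0.0007],"jaw":0},
    {"delta_rot":[0,0,0],"offset":[0,0,0],"jaw":0},
    {"delta_rot":[0,0,0],"offset":[0,0,0],"jaw":0.014},
    {"delta_rot":[0,0,0],"offset":[0,0,0],"jaw":0.02},
    {"delta_rot":[0,0,0],"offset":[0,0,0],"jaw":0.04},
  ],
)

```text
time_s: 18.52
eef_pos: [0.4598, 0.0437, 0.0684]
eef_rot: [0.0, 0.994, -0.113, 0.0]
force: [-0.3, 1.1, 0.1]
finger_gap: 0.0368
grip_force: 0.0
```

Emit:
servo_tool(
  plan=[
    {"delta_rot":[0,0,0],"offset":[0,0,0],"jaw":0.04},
    {"delta_rot":[0,0,0],"offset":[0,0,-0.02],"jaw":0.045},
    {"delta_rot":[0,0,0],"offset":[0,0,-0.04],"jaw":0.045},
    {"delta_rot":[0,0,0],"offset":[0,0,-0.06],"jaw":0.045},
    {"delta_rot":[0,0,0],"offset":[0,0.06,-0.01],"jaw":0.045},
  ],
)

```text
time_s: 19.15
eef_pos: [0.4491, -0.0132, 0.2036]
eef_rot: [-0.0, 0.994, -0.109, 0.005]
force: [0.9, -0.7, -0.3]
finger_gap: 0.0449
grip_force: 0.0
```

Emit:
servo_tool(
  plan=[
    {"delta_rot":[0,0,0],"offset":[0,0.06,0],"jaw":0.045},
    {"delta_rot":[0,0,0],"offset":[0,0.06,0],"jaw":0.045},
    {"delta_rot":[0,0,0],"offset":[0,0,0],"jaw":0.045},
    {"delta_rot":[0,0,0],"offset":[0,0,0],"jaw":0.045},
    {"delta_rot":[0,0,0],"offset":[0,0,0],"jaw":0.045},
  ],
)

```text
time_s: 19.77
eef_pos: [0.4194, -0.1304, 0.198]
eef_rot: [-0.0, 0.994, -0.112, -0.0]
force: [0.0, 0.6, 1.0]
finger_gap: 0.0447
grip_force: 0.0
```

```bash
python3 - <<'E'
from h import *
t=cams.snapshot("top")[:,:,::-1];s=cams.snapshot("scene")[:,:,::-1]
go([.4598,.0437,.0686],-13)
cv2.imwrite("pics/c6.png",np.hstack([cv2.resize(s[230:310,288:363],None,fx=5.3,fy=5.3),cv2.resize(t[218:278,222:272],None,fx=7,fy=7)[:420][:424]][:1]+[cv2.resize(t[210:290,200:275],(398,424))]))
E
```

```text
t 19.88 pos [ 0.4195 -0.1304  0.198 ] yaw -12.83 q6 78.2
F [-1.02  0.04  0.38] T [-0.011  0.008  0.013] gap 0.0449 grip 0.0
shift old axes [ 0.0007 -0.1787  0.1295] new axes [ 1.000e-04 -1.787e-01  1.294e-01] rot [-0.01  0.01  0.17]
```

View pics/c6.png

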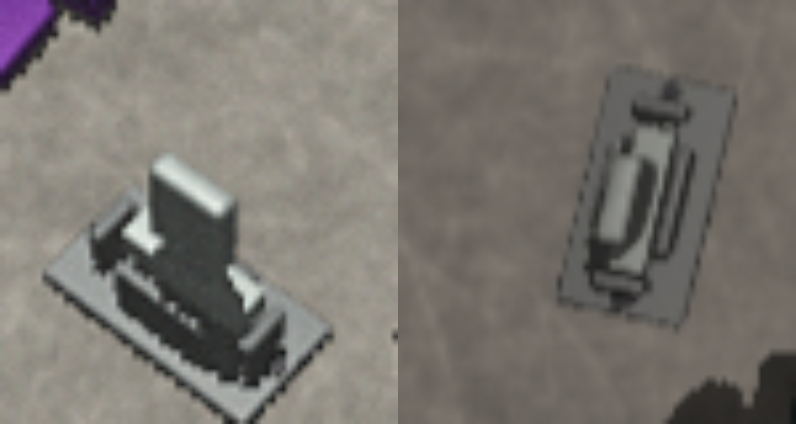

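The spanner is upright in the rest as before, grip top at about crop (195,185) in the scene view and (620,195) in the top view.

```bash
python3 -c "from bench import env;print(env.hand_in())"
```

```text
the job is handed in; nothing more can be done
None
```

I turned the lens ring clockwise about 50° to its stop and nipped it to about 0.49 N m. That put about 0.12 rad of strain in the head, under the 0.20 limit. The spanner is back upright in its rest, nothing else on the worktop was touched, and I handed the job in at about 20 s; no verdict was shown.

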